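# Move the paints to the bench rack in reverse order

## Robot

A 6-joint arm with a two-finger parallel gripper is mounted at the origin on a cart in front of the work surface, level with it; the furniture and walls round the work are solid. World frame = base frame: x ahead of the robot, y to its left, z up, the work surface at z = 0. Lengths are in m, angles in rad, forces in N, time in s.
With the tool pointing down it reaches from about 0.3 to 0.875 m from the base axis. Payload 4.2 kg.
Tool frame: the origin (TCP) lies midway between the tips of the shut fingers; the grasp point (between the pads) lies 19 mm behind it; z points along the fingers, y is the line along which they close (so a half turn about z gives the same grasp; the last joint's range is limited). The gripper opens to 85 mm and grips with 20 to 120 N. Pads are 22 mm wide; open, the fingers measure 114 mm over their backs; the gripper's body (76 mm by 85 mm) begins 54 mm behind the grasp point. The pads swing forward as they close: fully open they stand 13 mm farther back than shut.
Start: joints at [1.13, 0.32, 1.565, -0, 1.257, -0.02], TCP at [0.235, 0.525, 0.231] pointing down, gripper open.
Joint ranges: [-3.11, 3.11], [-0.84, 2.01], [0.21, 2.61], [-1.34, 4.49], [0.05, 2.63], [-2.56, 2.56]. Speed limits (rad/s): [2.57, 2.57, 3.14, 3.14, 3.14, 3.14].

## Interface

Orientations are given as a unit quaternion [w, x, y, z].
In Python, from bench import sensors, viewer, job_done gives the robot as it stands.
- The arm moves only by the shell command python3 -m inch 'ROWS' [OPENING]. ROWS is JSON, a list of rows, each an object with "delta_pos": the shift along the tool's x, y, z in units of 40 mm (1.0 is 40 mm), a list of three; "twist": the turn, a rotation vector about the tool's x, y, z in units of 5 degrees (1.0 is 5 degrees), a list of three. A call has exactly 5 rows; each row is the pose to reach, as a shift and turn from the pose commanded when the call began, along the tool's axes at that moment; what a row does not reach only later rows make up. A row lasts 1/12 s, in which the tool goes at most 41.7 mm and 7.16 degrees, less where a joint would pass 70% of its speed; a pose out of reach is approached as far as the arm can. A call with a gripper value outside its range is refused whole. OPENING is the opening, from 0 (shut) to 1 (fully open), set as the call begins (- or left out, the last holds). The fingers move at their own pace and stop on an object; the grip force is fixed at half the most. Time passes only in rows, so rows that repeat a pose let the fingers close, or fill a call up. It gives the time, the measured TCP pose, the force, the opening and the grip force at its end, in the units of the state.
- sensors.observe(): the state, without advancing time (a new reading comes with each control period).
- viewer.get_image(name): name is "scene" or "top" or "wrist"; returns a dict with "pixels" (384x512x3 uint8, blue, green, red), "depth" (384x512 float32, m along the optical axis (not along the pixel's ray), 0 where there is no reading), "camera_matrix" (3x3 intrinsics, pixels), "k1" (the pictures are not rectified: a ray, as slopes to the right and down, at radius r is drawn at 1 + k1 r^2 times it, then the intrinsics apply), "world_to_cam" (4x4, takes a point from world to camera coordinates). Camera axes: x right, y up, looking along -z (the intrinsics and any distortion apply to the point x, -y, -z); pixel columns grow to the right and rows downward; lengths in m; the calibration is good to about 2 mm. A picture is of the moment at which its call begins.
- job_done(): hands the job in; it is judged then, once.
The state is a dict: "clock": time; "q": joint angles; "qd": joint speeds; "effort": joint torques, N m; "tcp_pos": TCP position; "orientation": TCP orientation; "wrist_force": force on the tool from outside, world axes, zero at the start; "ft_torque": the same for the moment, N m; "gripper_width": finger opening in m; "grip_force": force on a finger pad.
Only numpy, scipy, OpenCV 4.12 (cv2) and the standard library are available. Lean on these libraries where they do the work, as an engineer would, in place of code of your own. Each camera call takes 0.05 s, during which the arm holds its last target. There are 200 camera calls.

## Task

The four paints stand in a row in the grey storage rack; move them all to the light wooden bench rack in reverse order, one in each well. The paint nearest the storage rack's red end goes into the well farthest from the bench rack's red end, the second nearest into the second farthest, and so on. Never tip a paint over, and leave all four standing upright on the floors of their wells.

Things in the scene. Friction and masses are not known exactly. Their poses are not given: they have to be found in the camera images.
- storage_rack: grey plastic rack, fixed: a board 58 x 272 x 20 mm (x, y, z); origin at the centre of its underside, z up. 4 round blind wells, 46 mm wide, 8 mm deep, floors at z = 12 mm, centres at x = 0, y = +102, +34, -34, -102 mm. A red block, 14 mm thick, 26 mm high, closes the +y end. A ledge, 18 mm wide, 12 mm high, along the front (-x) carries four colour tiles. The paints start in its wells.
- bench_rack: light wooden rack, fixed, empty: a board 58 x 272 x 20 mm (x, y, z), no ledge; origin at the centre of its underside, z up. 4 round blind wells, 46 mm wide, 8 mm deep, floors at z = 12 mm, centres at x = 0, y = +102, +34, -34, -102 mm. A red block, 14 mm thick, 26 mm high, closes the +y end. 
- blue_pot: blue paint pot, loose, round, 35 mm wide, 36 mm high, closed lid; origin at the centre of its underside, z up
- black_pot: black paint pot with a yellow line round it, loose, round, 34 mm wide, 36 mm high; its lid begins 22 mm up (a groove lies below it) and is the place to grip; origin at the centre of its underside, z up
- dropper: dark grey dropper bottle with a white nozzle, loose, round body 29 mm wide up to 59 mm, nozzle 18 mm wide up to 86 mm; origin at the centre of its underside, z up
- green_jar: green paint jar with a white cap, loose, round, 32 mm wide, 45 mm high; origin at the centre of its underside, z up
- blue_pot_tile: blue colour tile, 13 x 30 x 4 mm, lying on the front ledge of the storage rack right in front of the well in which the blue pot stands at the start (the paint's origin 38 mm from the tile's along the storage rack's +x, same height); fixed, it stays there and so records the row's order
- black_pot_tile: black colour tile with a yellow stripe, 13 x 30 x 4 mm, lying on the front ledge of the storage rack right in front of the well in which the black pot stands at the start (the paint's origin 38 mm from the tile's along the storage rack's +x, same height); fixed, it stays there and so records the row's order
- dropper_tile: white colour tile with a grey stripe, 13 x 30 x 4 mm, lying on the front ledge of the storage rack right in front of the well in which the dropper bottle stands at the start (the paint's origin 38 mm from the tile's along the storage rack's +x, same height); fixed, it stays there and so records the row's order
- green_jar_tile: green colour tile, 13 x 30 x 4 mm, lying on the front ledge of the storage rack right in front of the well in which the green jar stands at the start (the paint's origin 38 mm from the tile's along the storage rack's +x, same height); fixed, it stays there and so records the row's order
Things that resemble listed ones, but are neither listed nor needed, are in the scene too. Leave any orange or purple look-alike of the blue_pot alone.

How it is judged:
By the outcome, as a careful person would: the job done as asked, in the order asked, and still so for the second after the job is handed in, with the robot touching nothing.
It also fails if it takes over 112 s, if anything falls off the work surface, if the arm or the gripper's body presses on something with over 40 N, if the wrist force passes 120 N, or if a joint passes its speed limit or range.

## Working session

There is one attempt and no reset: what is moved stays moved. The work goes in short steps, Python scripts to look and compute and a shell command to move; the robot and the scene stay as the last step left them, time stands still between calls to the robot, and variables do not carry over. Pictures are saved under pics/ and viewed, at most 14 in all, crops included, and the job is handed in when it is done.

```bash
ls; mkdir -p pics; cat > h.py <<'E'
import numpy as np,cv2
from bench import sensors,viewer
def snap(n):
    d=viewer.get_image(n); np.savez(f'pics/{n}.npz',**d); return d
def load(n): return dict(np.load(f'pics/{n}.npz'))
def rays(d,uv):
    K=np.array(d['camera_matrix']);k1=float(d['k1']);T=np.array(d['world_to_cam'])
    uv=np.atleast_2d(np.array(uv,float))
    p=cv2.undistortPoints(uv.reshape(-1,1,2),K,np.array([k1,0,0,0,0.]),None).reshape(-1,2)
    c=np.c_[p[:,0],-p[:,1],-np.ones(len(p))]
    R=T[:3,:3]; return -R.T@T[:3,3], c@R
def onplane(d,uv,z):
    o,r=rays(d,uv); return o+r*((z-o[2])/r[:,2])[:,None]
def proj(d,P):
    T=np.array(d['world_to_cam']);c=np.atleast_2d(P)@T[:3,:3].T+T[:3,3]
    x=c[:,0]/-c[:,2];y=-c[:,1]/-c[:,2];f=1+float(d['k1'])*(x*x+y*y)
    K=np.array(d['camera_matrix']);return np.c_[K[0,0]*x*f+K[0,2],K[1,1]*y*f+K[1,2]]
E
python3 - <<'E'
from h import *
for n in('scene','top','wrist'):
    d=snap(n); cv2.imwrite(f'pics/{n}0.png',d['pixels']); T=d['world_to_cam'];print(n,-T[:3,:3].T@T[:3,3],d['k1'],d['camera_matrix'][0,0],-T[2,:3])
print(sensors.observe())
E
```

```text
pics
scene [0.22618803 0.40884754 0.70666878] -0.07000909420458694 397.6864073576907 [ 0.4072336  -0.46747502 -0.78461959]
top [ 0.47660685 -0.01291459  0.88035469] -0.05747713472279016 359.6806852040441 [ 0.1221163   0.02535642 -0.99219185]
wrist [0.16933488 0.55561757 0.37241693] -0.01913353837003903 319.62155643798985 [ 0.26046522 -0.11854215 -0.95817829]
{'clock': 0.15, 'q': array([ 1.13001860e+00,  3.20165459e-01,  1.56538527e+00, -2.81340256e-07,
        1.25738848e+00, -2.00081091e-02]), 'qd': array([-0.0009094 , -0.00183254, -0.0026597 , -0.00058131,  0.00081549,
        0.00023671]), 'effort': array([ 4.61467098e-04, -4.15841031e+01, -2.34345102e+01, -9.62825766e-05,
        5.90080657e-03,  1.93912035e-05]), 'tcp_pos': array([0.23472149, 0.52452932, 0.23066892]), 'orientation': array([-1.53619189e-04,  2.08836147e-01,  9.77950413e-01, -6.55516771e-04]), 'wrist_force': array([ 0.63209144,  0.43259769, -0.39194842]), 'ft_torque': array([ 0.05772391, -0.00864378,  0.05619253]), 'grip_force': 0.0, 'gripper_width': 0.08524624467420631}
```

View pics/top0.png

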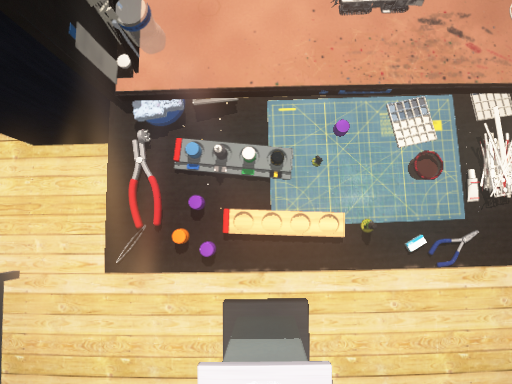

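View pics/scene0.png

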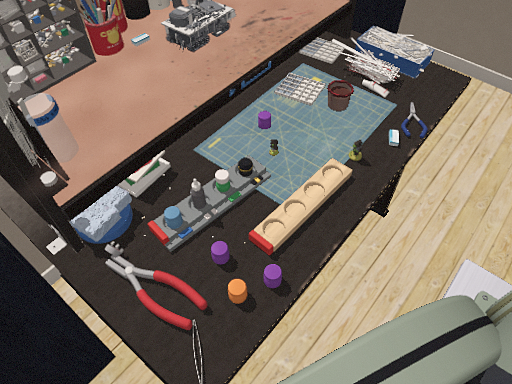

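The top view (512x384) shows the storage rack with its red end at (178,150). From there the row is blue (192,148), dropper (218,150), green jar (248,153) and black pot (277,157). The bench rack's red end is at (226,222), with wells at about x=243, 271, 300 and 328. The orange and purple pots are distractors.

```bash
python3 - <<'E'
from h import *
d=load('top');im=d['pixels'];dep=d['depth']
H,W=dep.shape
vv,uu=np.mgrid[0:H,0:W]
o,r=rays(d,np.c_[uu.ravel(),vv.ravel()])
T=d['world_to_cam'];fw=-T[2,:3]
P=(o+r*dep.ravel()[:,None]).reshape(H,W,3)   # r has unit depth
hsv=cv2.cvtColor(im,cv2.COLOR_BGR2HSV)
def roi(m,a,b,c,e):
    z=np.zeros_like(m);z[b:e,a:c]=m[b:e,a:c];return z
for nm,b in(('bench',(215,200,355,245)),('stor',(168,130,300,185))):
    zz=P[...,2]
    m=roi(((zz>.016)&(zz<.0235)).astype(np.uint8),*b)
    q=P[m>0]; print(nm,m.sum(),'z',np.median(q[:,2]))
    xy=onplane(d,np.c_[uu[m>0],vv[m>0]],.02)[:,:2].astype(np.float32)
    print(cv2.minAreaRect(xy))
    red=roi(((cv2.inRange(hsv,(0,150,100),(8,255,255))>0)|(cv2.inRange(hsv,(172,150,100),(180,255,255))>0)).astype(np.uint8),*b)
    q=P[red>0];print(' red',red.sum(),np.median(q,0),onplane(d,[uu[red>0].mean(),vv[red>0].mean()],.026))
    zw=roi(((zz>.005)&(zz<.0155)).astype(np.uint8),*b)
    n,l,s,c=cv2.connectedComponentsWithStats(zw)
    for i in range(1,n):
        if s[i,4]>20: print('  low',s[i],c[i],onplane(d,c[i],.012)[0].round(4))
    hi=roi((zz>.034).astype(np.uint8),*b)
    n,l,s,c=cv2.connectedComponentsWithStats(hi)
    for i in range(1,n):
        if s[i,4]>8: q=P[l==i];z=np.percentile(q[:,2],90);print('  hi',s[i,4],c[i].round(1),z.round(4),q[:,:2].mean(0).round(4))
def up(b,k): return cv2.resize(im[b[1]:b[3],b[0]:b[2]],None,fx=k,fy=k,interpolation=cv2.INTER_CUBIC)
s=load('scene')['pixels'][150:260,140:360]
cv2.imwrite('pics/crop1.png',np.vstack([cv2.resize(up((165,130,360,245),3),(660,389)),cv2.resize(s,(420,210)).copy() if 0 else cv2.resize(s,(660,210*1))]))
E
```

```text
bench 1648 z 0.018703422830668504
((0.48456037044525146, -0.05117182433605194), (0.2895638644695282, 0.05808292701840401), 87.0503921508789)
 red 149 [0.4932592  0.08595714 0.02458445] [[0.49243866 0.08520961 0.026     ]]
  low [233 212  20  20 289] [242.56401384 221.25951557] [0.4899 0.0455 0.012 ]
  low [262 213  19  19 291] [270.95532646 222.21305842] [ 0.4863 -0.0227  0.012 ]
  low [288 214  23  20 299] [299.46153846 223.09364548] [ 0.4829 -0.0909  0.012 ]
  low [319 215  20  20 302] [328.26821192 224.18211921] [ 0.4788 -0.1597  0.012 ]
stor 1627 z 0.01876320560250677
((0.6452072262763977, 0.06747706979513168), (0.2884977459907532, 0.0733952671289444), 83.17113494873047)
 red 134 [0.66804936 0.20313411 0.0247409 ] [[0.66779919 0.20292301 0.026     ]]
  low [186 142  18  19  70] [196.18571429 152.85714286] [0.6602 0.1582 0.012 ]
  low [212 145  19  18 115] [222.44347826 155.42608696] [0.6521 0.093  0.012 ]
  low [240 148  19  18 101] [249.31683168 158.28712871] [0.6433 0.0268 0.012 ]
  low [267 150  20  18  94] [276.03191489 160.95744681] [ 0.6352 -0.0385  0.012 ]
  low [174 161 117  19 829] [231.93365501 170.21109771] [0.6147 0.0699 0.012 ]
  hi 163 [192.7 148.8] 0.0487 [0.663 0.16 ]
  hi 141 [219.2 151.1] 0.0826 [0.6501 0.0932]
  hi 137 [247.9 153.2] 0.0578 [0.6459 0.0277]
  hi 158 [276.5 156.9] 0.0482 [ 0.6366 -0.0386]
```

View pics/crop1.png

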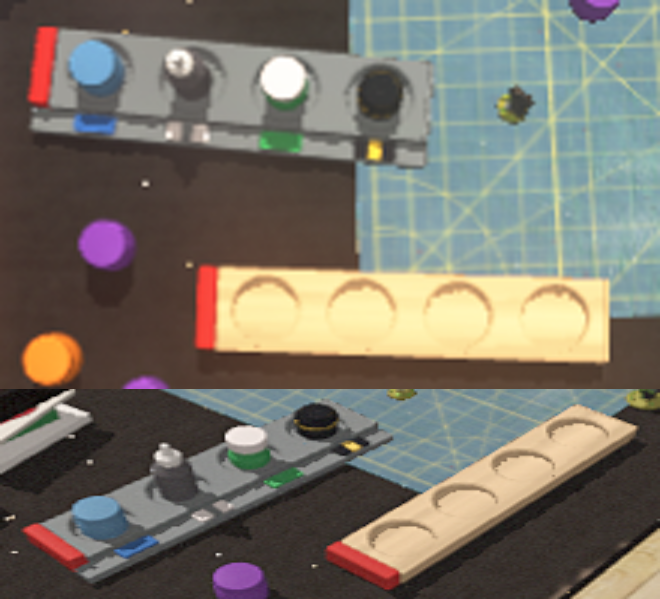

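Seen by colour, the paints in order from the red end are blue pot (192,148), dropper (219,151), green jar (248,153) and black pot (277,157). The tiles agree, and the look-alikes are purple or orange and outside the rack. Heights read about 1.3 mm low, and the well pitch comes out at 68 mm as it should. Next I turn the tool and fly over for a close look.

```bash
cat > plan.py <<'E'
import sys,numpy as np
from scipy.spatial.transform import Rotation as R
from bench import sensors
# plan x y z [azimuth of tool y, deg]: shift and turn still to go, in move units
s=sensors.observe();w,*v=s['orientation'];r=R.from_quat([*v,w])
t=np.array([float(a) for a in sys.argv[1:4]]);az=np.radians(float(sys.argv[4]) if len(sys.argv)>4 else 0)
c,n=np.cos(az),np.sin(az);G=R.from_matrix(np.array([[-n,c,0],[c,n,0],[0,0,-1]]).T) if 0 else R.from_matrix(np.c_[[-n,c,0],[c,n,0],[0,0,-1]])
print('pos',(r.inv().apply(t-s['tcp_pos'])/.04).round(2),'twist',np.degrees((r.inv()*G).as_rotvec()/5).round(2),'at',s['tcp_pos'].round(4),'clk',round(float(s['clock']),2))
E
python3 plan.py .649 .061 .25
```

```text
pos [-14.19  -6.35  -0.48] twist [-1.000e-02  1.000e-02  1.318e+01] at [0.2347 0.5245 0.2307] clk 0.15
```

```bash
python3 -m inch '[{"delta_pos":[-0.9,-0.4,-0.1],"twist":[0,0,1.3]},{"delta_pos":[-1.8,-0.8,-0.2],"twist":[0,0,2.6]},{"delta_pos":[-2.7,-1.2,-0.3],"twist":[0,0,3.9]},{"delta_pos":[-3.6,-1.6,-0.4],"twist":[0,0,5.2]},{"delta_pos":[-4.5,-2.0,-0.5],"twist":[0,0,6.5]}]'; python3 plan.py .649 .061 .25
```

```text
clock: 0.57
tcp_pos: [0.3672, 0.3768, 0.2512]
orientation: [-0.0, 0.476, 0.879, -0.0]
wrist_force: [0.0, 0.7, -0.8]
gripper_width: 0.0852
grip_force: 0.0
pos [-10.46   1.59   0.03] twist [-0.    0.    6.62] at [0.3672 0.3768 0.2512] clk 0.57
```

```bash
python3 -m inch '[{"delta_pos":[-0.95,0.15,0],"twist":[0,0,1.3]},{"delta_pos":[-1.9,0.3,0],"twist":[0,0,2.6]},{"delta_pos":[-2.9,0.45,0],"twist":[0,0,3.9]},{"delta_pos":[-3.9,0.6,0],"twist":[0,0,5.2]},{"delta_pos":[-4.9,0.75,0],"twist":[0,0,6.6]}]'; python3 plan.py .649 .061 .25
```

```text
clock: 0.98
tcp_pos: [0.5003, 0.2294, 0.2512]
orientation: [-0.0, 0.707, 0.707, -0.0]
wrist_force: [0.3, 0.4, 0.5]
gripper_width: 0.0856
grip_force: 0.0
pos [-4.21  3.71  0.03] twist [-0.   -0.    0.01] at [0.5003 0.2294 0.2512] clk 0.98
```

```bash
python3 -m inch '[{"delta_pos":[-0.7,0.7,0],"twist":[0,0,0]},{"delta_pos":[-1.4,1.4,0],"twist":[0,0,0]},{"delta_pos":[-2.1,2.1,0],"twist":[0,0,0]},{"delta_pos":[-2.8,2.8,0],"twist":[0,0,0]},{"delta_pos":[-3.5,3.5,0],"twist":[0,0,0]}]'; python3 -m inch '[{"delta_pos":[-0.2,0.1,0],"twist":[0,0,0]},{"delta_pos":[-0.3,0.1,0],"twist":[0,0,0]},{"delta_pos":[-0.4,0.1,0],"twist":[0,0,0]},{"delta_pos":[-0.4,0.1,0],"twist":[0,0,0]},{"delta_pos":[-0.4,0.1,0],"twist":[0,0,0]}]' 
python3 - <<'E'
from h import *
d=snap('wrist');cv2.imwrite('pics/w1.png',d['pixels'])
for p in((.663,.16,.048),(.65,.093,.098),(.646,.028,.057),(.6366,-.0386,.048)): print(proj(d,p).round())
E
```

```text
clock: 1.4
tcp_pos: [0.6413, 0.0904, 0.251]
orientation: [-0.0, 0.705, 0.709, -0.0]
wrist_force: [1.1, 0.8, 0.3]
gripper_width: 0.0853
grip_force: 0.0
clock: 1.82
tcp_pos: [0.6435, 0.0772, 0.2517]
orientation: [-0.0, 0.704, 0.71, 0.0]
wrist_force: [-1.1, 0.2, -0.3]
gripper_width: 0.0853
grip_force: 0.0
[[270.  85.]]
[[258. 159.]]
[[253. 209.]]
[[244. 258.]]
```

View pics/w1.png

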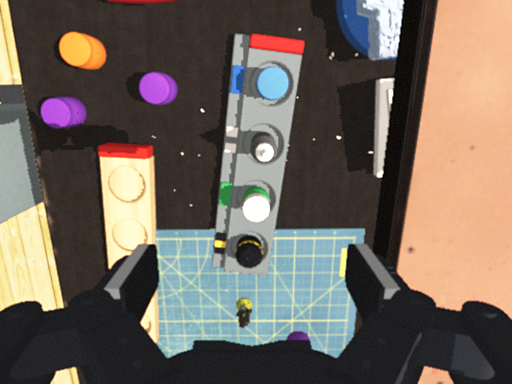

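The wrist view shows the blue lid at (273,83), nozzle (263,152), white cap (257,207), black lid (249,250) and the bench rack on the left with its first wells at (127,184) and (129,235). I'll refine the tops by colour.

```bash
python3 - <<'E'
from h import *
d=load('wrist');im=d['pixels'];hsv=cv2.cvtColor(im,cv2.COLOR_BGR2HSV)
def comp(m,b,z,nm,hull=False):
    q=np.zeros_like(m);q[b[1]:b[3],b[0]:b[2]]=m[b[1]:b[3],b[0]:b[2]]
    n,l,s,c=cv2.connectedComponentsWithStats(q);i=1+s[1:,4].argmax()
    v,u=np.nonzero(l==i);w=onplane(d,np.c_[u,v],z)[:,:2].astype(np.float32)
    (cx,cy),rad=cv2.minEnclosingCircle(w)
    print(nm,s[i],'cen',w.mean(0).round(4),'circ',np.round((cx,cy),4),'diam',round(2*rad,4),'eqd',round(2*np.sqrt(cv2.contourArea(cv2.convexHull(w))/np.pi),4));return w
comp(cv2.inRange(hsv,(95,100,150),(115,255,255)),(250,60,300,110),.048,'blue')
comp(cv2.inRange(hsv,(0,0,190),(180,50,255)),(247,130,282,170),.098,'nozzle')
comp(cv2.inRange(hsv,(0,0,190),(180,50,255)),(238,180,282,230),.057,'green')
comp(cv2.inRange(hsv,(0,0,0),(180,255,45)),(230,230,270,275),.048,'black')
m=cv2.inRange(hsv,(0,150,100),(8,255,255))|cv2.inRange(hsv,(172,150,100),(180,255,255))
for b,n in(((230,20,320,65),'redS'),((90,135,165,165),'redB')):
    w=comp(m,b,.026,n);print(cv2.minAreaRect(w))
g=cv2.inRange(hsv,(45,120,60),(80,255,255));w=comp(g,(210,170,236,215),.016,'greentile')
w=comp(cv2.inRange(hsv,(100,150,80),(125,255,255)),(225,55,246,100),.016,'bluetile')
dep=d['depth'];H,W=dep.shape;vv,uu=np.mgrid[0:H,0:W];o,r=rays(d,np.c_[uu.ravel(),vv.ravel()]);Z=(o+r*dep.ravel()[:,None]).reshape(H,W,3)[...,2]
print('z blue,cap,board',Z[83,273],Z[207,257],Z[120,270],Z[210,105])
print('z black',Z[250,249],Z[152,263])
comp(((Z<.0155)&(Z>.005)).astype(np.uint8),(105,160,150,208),.012,'bw1')
comp(((Z<.0155)&(Z>.005)).astype(np.uint8),(105,212,150,257),.012,'bw2')
E
```

```text
blue [257  67  32  33 808] cen [0.6649 0.1623] circ [0.665  0.1623] diam 0.0328 eqd 0.0319
nozzle [256 143  18  19 257] cen [0.6564 0.0993] circ [0.6563 0.0991] diam 0.0173 eqd 0.0167
green [242 195  28  28 608] cen [0.65   0.0284] circ [0.6503 0.0289] diam 0.034 eqd 0.0316
black [236 243  26  24 452] cen [ 0.6413 -0.0339] circ [ 0.6407 -0.0344] diam 0.0329 eqd 0.0306
redS [250  33  55  21 806] cen [0.6701 0.2033] circ [0.6699 0.202 ] diam 0.0586 eqd 0.0322
((0.6701924204826355, 0.2032214254140854), (0.01452869176864624, 0.05816666781902313), 83.45490264892578)
redB [ 98 143  56  16 747] cen [0.4976 0.0872] circ [0.4976 0.0859] diam 0.066 eqd 0.0355
((0.4976707994937897, 0.08725633472204208), (0.016456082463264465, 0.06475193053483963), 87.54442596435547)
greentile [219 182  13  24 227] cen [0.6121 0.0329] circ [0.6125 0.0326] diam 0.0309 eqd 0.0214
bluetile [231  66  13  28 288] cen [0.6274 0.1669] circ [0.628  0.1667] diam 0.0297 eqd 0.0205
z blue,cap,board 0.04675940734760797 0.0575306051581721 0.019242987081148355 0.018967914920167694
z black 0.04684354110019623 0.09388446320878657
bw1 [108 167  37  35 991] cen [0.4891 0.0426] circ [0.4887 0.0421] diam 0.0463 eqd 0.0446
bw2 [112 219  35  32 799] cen [ 0.4852 -0.0252] circ [ 0.4854 -0.0265] diam 0.0457 eqd 0.0438
```

```bash
python3 plan.py .664 .161 .022; python3 -c "
from bench import sensors
print(sensors.observe()['q'])"
```

```text
pos [2.08 0.53 5.74] twist [ 0.   -0.01  0.1 ] at [0.6436 0.0774 0.2518] clk 1.87
[1.01686567e-01 4.26436218e-01 1.34809731e+00 4.93535202e-04
 1.36691435e+00 9.32775412e-02]
```

```bash
python3 -m inch '[{"delta_pos":[0.9,0.3,0.2],"twist":[0,0,0.1]},{"delta_pos":[1.8,0.5,0.5],"twist":[0,0,0.1]},{"delta_pos":[2.08,0.53,1.3],"twist":[0,0,0.1]},{"delta_pos":[2.08,0.53,2.2],"twist":[0,0,0.1]},{"delta_pos":[2.08,0.53,3.0],"twist":[0,0,0.1]}]' && python3 -m inch '[{"delta_pos":[0,0,0.8],"twist":[0,0,0]},{"delta_pos":[0,0,1.5],"twist":[0,0,0]},{"delta_pos":[0,0,1.7],"twist":[0,0,0]},{"delta_pos":[0,0,1.7],"twist":[0,0,0]},{"delta_pos":[0,0,1.7],"twist":[0,0,0]}]'; python3 plan.py .664 .161 .022
```

```text
clock: 2.28
tcp_pos: [0.6641, 0.1622, 0.1303]
orientation: [0.0, 0.706, 0.708, 0.0]
wrist_force: [-0.3, -1.2, 0.0]
gripper_width: 0.0852
grip_force: 0.0
clock: 2.7
tcp_pos: [0.6656, 0.1603, 0.0646]
orientation: [0.0, 0.707, 0.707, 0.001]
wrist_force: [-0.5, -0.3, 0.2]
gripper_width: 0.0853
grip_force: 0.0
pos [ 0.02 -0.04  1.06] twist [ 0.02 -0.01 -0.01] at [0.6656 0.1603 0.0646] clk 2.7
```

```bash
python3 -m inch '[{"delta_pos":[0,0,0.5],"twist":[0,0,0]},{"delta_pos":[0,0,0.9],"twist":[0,0,0]},{"delta_pos":[0,0,1.04],"twist":[0,0,0]},{"delta_pos":[0,0,1.04],"twist":[0,0,0]},{"delta_pos":[0,0,1.04],"twist":[0,0,0]}]' && python3 -m inch '[{"delta_pos":[0,0,0],"twist":[0,0,0]},{"delta_pos":[0,0,0],"twist":[0,0,0]},{"delta_pos":[0,0,0],"twist":[0,0,0]},{"delta_pos":[0,0,0],"twist":[0,0,0]},{"delta_pos":[0,0,0],"twist":[0,0,0]}]' 0
python3 - <<'E'
from h import *
d=snap('wrist');cv2.imwrite('pics/w2.png',d['pixels'])
E
```

```text
clock: 3.12
tcp_pos: [0.6662, 0.1598, 0.0236]
orientation: [0.001, 0.708, 0.706, 0.001]
wrist_force: [-1.4, -0.4, 0.5]
gripper_width: 0.0855
grip_force: 0.0
clock: 3.53
tcp_pos: [0.6658, 0.1596, 0.0228]
orientation: [0.001, 0.708, 0.706, 0.001]
wrist_force: [1.0, -0.1, 0.4]
gripper_width: 0.0316
grip_force: 59.3
```

View pics/w2.png

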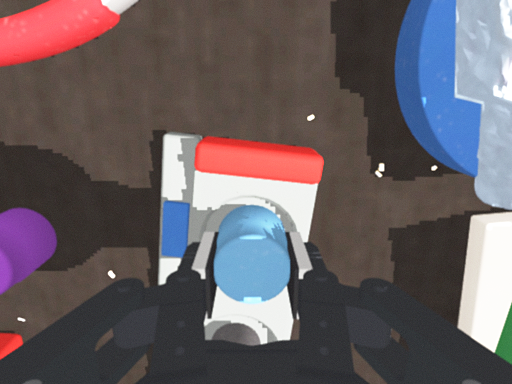

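The blue pot sits between the pads at (252,260) and the grip reads 59 N. Lifting.

```bash
python3 -m inch '[{"delta_pos":[0,0,-0.3],"twist":[0,0,0]},{"delta_pos":[0,0,-0.8],"twist":[0,0,0]},{"delta_pos":[0,0,-1.5],"twist":[0,0,0]},{"delta_pos":[0,0,-2.2],"twist":[0,0,0]},{"delta_pos":[0,0,-2.9],"twist":[0,0,0]}]'; python3 plan.py .4785 -.160 .025
```

```text
clock: 4.0
tcp_pos: [0.6647, 0.1594, 0.1394]
orientation: [-0.0, 0.708, 0.706, -0.0]
wrist_force: [0.7, 0.0, 0.2]
gripper_width: 0.0315
grip_force: 59.5
pos [-7.99 -4.64  2.86] twist [-0.01  0.   -0.02] at [0.6647 0.1594 0.1394] clk 4.0
```

```bash
python3 -m inch '[{"delta_pos":[-0.4,-0.3,-0.2],"twist":[0,0,0]},{"delta_pos":[-1.1,-0.7,-0.2],"twist":[0,0,0]},{"delta_pos":[-1.9,-1.2,-0.2],"twist":[0,0,0]},{"delta_pos":[-2.7,-1.7,-0.2],"twist":[0,0,0]},{"delta_pos":[-3.5,-2.2,-0.2],"twist":[0,0,0]}]' && python3 -m inch '[{"delta_pos":[-0.8,-0.4,0],"twist":[0,0,0]},{"delta_pos":[-1.6,-0.8,0],"twist":[0,0,0]},{"delta_pos":[-2.4,-1.3,0],"twist":[0,0,0]},{"delta_pos":[-3.2,-1.8,0],"twist":[0,0,0]},{"delta_pos":[-3.8,-2.2,0],"twist":[0,0,0]}]' && python3 -m inch '[{"delta_pos":[-0.4,-0.15,0.2],"twist":[0,0,0]},{"delta_pos":[-0.65,-0.22,0.4],"twist":[0,0,0]},{"delta_pos":[-0.65,-0.22,0.8],"twist":[0,0,0]},{"delta_pos":[-0.65,-0.22,0.8],"twist":[0,0,0]},{"delta_pos":[-0.65,-0.22,0.8],"twist":[0,0,0]}]';  python3 plan.py .4785 -.160 .025
python3 - <<'E'
from h import *
d=snap('wrist');cv2.imwrite('pics/w3.png',d['pixels'])
E
```

```text
clock: 4.42
tcp_pos: [0.5756, 0.0186, 0.1464]
orientation: [0.0, 0.707, 0.707, 0.0]
wrist_force: [0.2, -0.7, -0.5]
gripper_width: 0.0316
grip_force: 59.5
clock: 4.83
tcp_pos: [0.4868, -0.1341, 0.1464]
orientation: [0.0, 0.708, 0.706, -0.0]
wrist_force: [0.2, 0.9, 0.8]
gripper_width: 0.0318
grip_force: 59.5
clock: 5.25
tcp_pos: [0.4794, -0.1577, 0.1132]
orientation: [-0.001, 0.708, 0.706, -0.0]
wrist_force: [0.4, -0.0, -0.6]
gripper_width: 0.0317
grip_force: 59.5
pos [-0.06 -0.02  2.2 ] twist [-0.02 -0.01 -0.02] at [ 0.4794 -0.1577  0.1132] clk 5.25
```

View pics/w3.png

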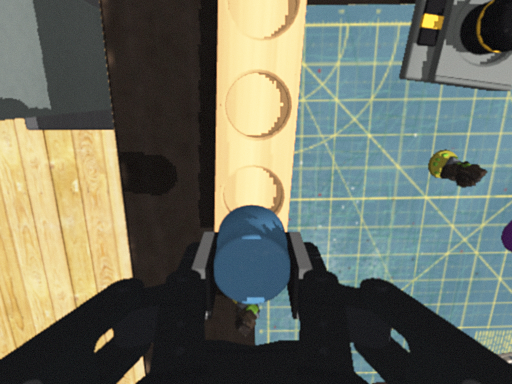

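The blue pot hangs upright at (252,255). The wells ahead are at (258,103) and about (253,195). I'll check my predicted well positions against them.

```bash
python3 - <<'E'
from h import *
d=load('wrist')
dep=d['depth'];H,W=dep.shape;vv,uu=np.mgrid[0:H,0:W];o,r=rays(d,np.c_[uu.ravel(),vv.ravel()]);P=(o+r*dep.ravel()[:,None]).reshape(H,W,3);Z=P[...,2]
print('board z',Z[60,230],Z[103,258])
m=((Z<Z[60,230]-.003)&(Z>.004)).astype(np.uint8);q=np.zeros_like(m);q[60:145,220:297]=m[60:145,220:297]
v,u=np.nonzero(q);w=onplane(d,np.c_[u,v],.012)[:,:2].astype(np.float32);print('well+34',w.mean(0),cv2.minEnclosingCircle(w))
# rim far (top) edges also: board side edges along columns at row 60,150
print(onplane(d,[[258,103]],.012))
im=d['pixels'];
for row in(45,150):
    L=Z[row];c=np.nonzero((L>.014)&(L<.024)&(np.arange(W)>190)&(np.arange(W)<320))[0];e=onplane(d,[[c[0],row],[c[-1],row]],.02);print(row,c[0],c[-1],e[:,:2],e[:,:2].mean(0))
print(proj(d,[(.482,-.092,.012),(.4858,-.024,.012)]))
E
```

```text
board z 0.01914243054890663 0.011145999044486044
well+34 [ 0.48401588 -0.0913858 ] ((0.48380547761917114, -0.09201104193925858), 0.02389785274863243)
[[ 0.48505116 -0.09007321  0.012     ]]
45 217 302 [[ 0.45687423 -0.05166117]
 [ 0.51459834 -0.05167795]] [ 0.48573628 -0.05166956]
150 216 293 [[ 0.4539629  -0.12354113]
 [ 0.51100956 -0.12354759]] [ 0.48248623 -0.12354436]
[[253.84791027 105.7002386 ]
 [259.58175081   2.82174047]]
```

```bash
python3 -m inch '[{"delta_pos":[-0.07,0.02,0.5],"twist":[0,0,0]},{"delta_pos":[-0.07,0.02,1.1],"twist":[0,0,0]},{"delta_pos":[-0.07,0.02,1.6],"twist":[0,0,0]},{"delta_pos":[-0.07,0.02,1.9],"twist":[0,0,0]},{"delta_pos":[-0.07,0.02,2.0],"twist":[0,0,0]}]' && python3 -m inch '[{"delta_pos":[0,0,0.1],"twist":[0,0,0]},{"delta_pos":[0,0,0.15],"twist":[0,0,0]},{"delta_pos":[0,0,0.19],"twist":[0,0,0]},{"delta_pos":[0,0,0.21],"twist":[0,0,0]},{"delta_pos":[0,0,0.21],"twist":[0,0,0]}]'; python3 plan.py .480 -.1605 .023
```

```text
clock: 5.72
tcp_pos: [0.4802, -0.16, 0.0325]
orientation: [-0.001, 0.707, 0.707, -0.0]
wrist_force: [-0.2, -0.8, 0.1]
gripper_width: 0.0315
grip_force: 59.5
clock: 6.13
tcp_pos: [0.4809, -0.161, 0.0258]
orientation: [0.001, 0.708, 0.706, 0.0]
wrist_force: [0.7, 0.4, -0.0]
gripper_width: 0.0319
grip_force: 59.5
pos [ 0.01 -0.02  0.07] twist [ 0.01  0.   -0.02] at [ 0.4809 -0.161   0.0258] clk 6.13
```

```bash
python3 -m inch '[{"delta_pos":[0,0,0.02],"twist":[0,0,0]},{"delta_pos":[0,0,0.04],"twist":[0,0,0]},{"delta_pos":[0,0,0.06],"twist":[0,0,0]},{"delta_pos":[0,0,0.06],"twist":[0,0,0]},{"delta_pos":[0,0,0.06],"twist":[0,0,0]}]' && python3 -m inch '[{"delta_pos":[0,0,0],"twist":[0,0,0]},{"delta_pos":[0,0,0],"twist":[0,0,0]},{"delta_pos":[0,0,0],"twist":[0,0,0]},{"delta_pos":[0,0,0],"twist":[0,0,0]},{"delta_pos":[0,0,0],"twist":[0,0,0]}]' 1 && python3 -m inch '[{"delta_pos":[0,0,-0.3],"twist":[0,0,0]},{"delta_pos":[0,0,-0.9],"twist":[0,0,0]},{"delta_pos":[0,0,-1.7],"twist":[0,0,0]},{"delta_pos":[0,0,-2.5],"twist":[0,0,0]},{"delta_pos":[0,0,-3.3],"twist":[0,0,0]}]'; python3 plan.py .6565 .0945 .13
python3 - <<'E'
from h import *
d=snap('wrist');cv2.imwrite('pics/w4.png',d['pixels'])
E
```

```text
clock: 6.55
tcp_pos: [0.4804, -0.1609, 0.0229]
orientation: [-0.0, 0.708, 0.706, 0.0]
wrist_force: [-0.4, 1.2, -0.5]
gripper_width: 0.0316
grip_force: 59.5
clock: 6.97
tcp_pos: [0.4805, -0.1609, 0.0229]
orientation: [0.0, 0.708, 0.706, 0.0]
wrist_force: [-0.6, 0.4, 0.5]
gripper_width: 0.0853
grip_force: 0.0
clock: 7.38
tcp_pos: [0.4801, -0.1608, 0.1562]
orientation: [-0.0, 0.708, 0.706, -0.0]
wrist_force: [0.7, -0.1, 0.2]
gripper_width: 0.0852
grip_force: 0.0
pos [6.39 4.4  0.65] twist [-0.01 -0.   -0.02] at [ 0.4801 -0.1608  0.1562] clk 7.38
```

View pics/w4.png

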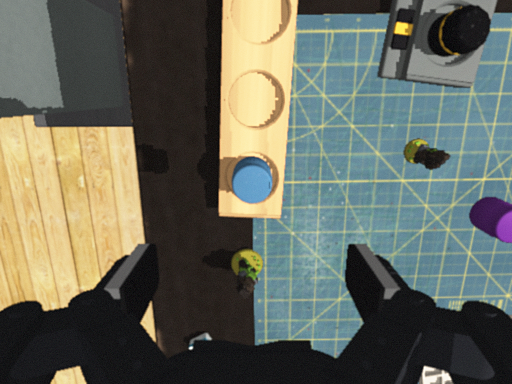

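The blue pot stands in the end well at (251,180). Next is the dropper.

```bash
python3 -m inch '[{"delta_pos":[0.6,0.4,-0.1],"twist":[0,0,0]},{"delta_pos":[1.4,0.9,-0.2],"twist":[0,0,0]},{"delta_pos":[2.2,1.4,-0.2],"twist":[0,0,0]},{"delta_pos":[3.0,2.0,-0.2],"twist":[0,0,0]},{"delta_pos":[3.8,2.5,-0.2],"twist":[0,0,0]}]' && python3 -m inch '[{"delta_pos":[0.8,0.6,0],"twist":[0,0,0]},{"delta_pos":[1.6,1.2,0],"twist":[0,0,0]},{"delta_pos":[2.3,1.7,0],"twist":[0,0,0]},{"delta_pos":[2.6,1.9,0],"twist":[0,0,0]},{"delta_pos":[2.6,1.9,0],"twist":[0,0,0]}]';python3 plan.py .6565 .0945 .037
python3 - <<'E'
from h import *
d=snap('wrist');cv2.imwrite('pics/w5.png',d['pixels'])
print(proj(d,[(.6565,.0945,.098),(.6565,.0945,.071),(.6565,.0945,.012)]))
E
```

```text
clock: 7.85
tcp_pos: [0.582, -0.0076, 0.163]
orientation: [0.0, 0.708, 0.706, 0.0]
wrist_force: [-0.5, -0.5, -0.3]
gripper_width: 0.085
grip_force: 0.0
clock: 8.27
tcp_pos: [0.6586, 0.098, 0.1619]
orientation: [-0.0, 0.707, 0.708, 0.001]
wrist_force: [0.6, -0.8, -0.3]
gripper_width: 0.0851
grip_force: 0.0
pos [-0.09 -0.05  3.12] twist [ 0.01 -0.01  0.02] at [0.6586 0.098  0.1619] clk 8.27
[[246.98939145 211.70848905]
 [247.4487079  199.29433729]
 [248.17877667 179.57454069]]
```

View pics/w5.png

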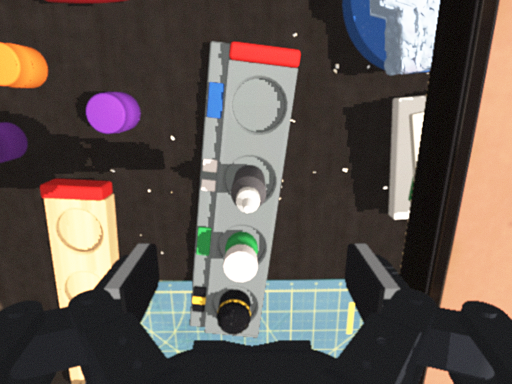

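The nozzle is at about (247,202), roughly 9 px above where I predicted, so the dropper stands off-centre in its well. I'll measure that.

```bash
python3 - <<'E'
from h import *
d=load('wrist');im=d['pixels']
dep=d['depth'];H,W=dep.shape;vv,uu=np.mgrid[0:H,0:W];o,r=rays(d,np.c_[uu.ravel(),vv.ravel()]);P=(o+r*dep.ravel()[:,None]).reshape(H,W,3);Z=P[...,2]
b=np.s_[155:222,225:275]
Q=P[b].reshape(-1,3)
for lo,hi in((.09,.105),(.075,.09),(.066,.073),(.03,.06)):
    q=Q[(Q[:,2]>lo)&(Q[:,2]<hi)];print(lo,len(q),q.mean(0).round(4),q.min(0).round(4),q.max(0).round(4))
d2=load('top');
m=cv2.inRange(im[225:295,215:270],(170,170,170),(255,255,255));v,u=np.nonzero(m);w=onplane(d,np.c_[u+215,v+225],.057)[:,:2].astype(np.float32);print('green cap',cv2.minEnclosingCircle(w))
E
```

```text
0.09 74 [0.6563 0.0971 0.0953] [0.6536 0.0935 0.09  ] [0.6592 0.0992 0.0985]
0.075 380 [0.6566 0.0983 0.0816] [0.6481 0.0873 0.0751] [0.6652 0.1046 0.09  ]
0.066 38 [0.657  0.1028 0.0702] [0.6483 0.0972 0.066 ] [0.6653 0.1046 0.073 ]
0.03 338 [0.6576 0.1054 0.0498] [0.643  0.0838 0.0305] [0.6711 0.1099 0.06  ]
green cap ((0.6519529819488525, 0.03390217199921608), 0.04039323702454567)
```

```bash
python3 -m inch '[{"delta_pos":[-0.05,-0.04,0.6],"twist":[0,0,0]},{"delta_pos":[-0.05,-0.04,1.3],"twist":[0,0,0]},{"delta_pos":[-0.05,-0.04,2.0],"twist":[0,0,0]},{"delta_pos":[-0.05,-0.04,2.7],"twist":[0,0,0]},{"delta_pos":[-0.05,-0.04,3.08],"twist":[0,0,0]}]' && python3 -m inch '[{"delta_pos":[0,0,0],"twist":[0,0,0]},{"delta_pos":[0,0,0],"twist":[0,0,0]},{"delta_pos":[0,0,0],"twist":[0,0,0]},{"delta_pos":[0,0,0],"twist":[0,0,0]},{"delta_pos":[0,0,0],"twist":[0,0,0]}]' && python3 -m inch '[{"delta_pos":[0,0,0],"twist":[0,0,0]},{"delta_pos":[0,0,0],"twist":[0,0,0]},{"delta_pos":[0,0,0],"twist":[0,0,0]},{"delta_pos":[0,0,0],"twist":[0,0,0]},{"delta_pos":[0,0,0],"twist":[0,0,0]}]' 0 && python3 -m inch '[{"delta_pos":[0,0,-0.2],"twist":[0,0,0]},{"delta_pos":[0,0,-0.6],"twist":[0,0,0]},{"delta_pos":[0,0,-1.2],"twist":[0,0,0]},{"delta_pos":[0,0,-1.9],"twist":[0,0,0]},{"delta_pos":[0,0,-2.6],"twist":[0,0,0]}]'; python3 plan.py .4835 -.092 .13
```

```text
clock: 8.73
tcp_pos: [0.6524, 0.0908, 0.0365]
orientation: [-0.002, 0.708, 0.706, -0.002]
wrist_force: [-0.6, 0.2, -0.4]
gripper_width: 0.0853
grip_force: 0.0
clock: 9.15
tcp_pos: [0.6563, 0.0926, 0.0415]
orientation: [0.001, 0.708, 0.706, 0.001]
wrist_force: [0.5, 0.1, 0.3]
gripper_width: 0.0857
grip_force: 0.0
clock: 9.57
tcp_pos: [0.6556, 0.0928, 0.04]
orientation: [0.0, 0.708, 0.706, 0.0]
wrist_force: [-1.0, 0.3, 3.4]
gripper_width: 0.0269
grip_force: 59.4
clock: 9.98
tcp_pos: [0.6549, 0.0927, 0.1448]
orientation: [-0.0, 0.708, 0.706, -0.0]
wrist_force: [1.0, 1.3, -0.5]
gripper_width: 0.0263
grip_force: 59.0
pos [-4.62 -4.28  0.37] twist [-0.01  0.   -0.02] at [0.6549 0.0927 0.1448] clk 9.98
```

```bash
python3 -m inch '[{"delta_pos":[-0.3,-0.3,0],"twist":[0,0,0]},{"delta_pos":[-0.8,-0.8,0],"twist":[0,0,0]},{"delta_pos":[-1.4,-1.3,0],"twist":[0,0,0]},{"delta_pos":[-2.0,-1.8,0],"twist":[0,0,0]},{"delta_pos":[-2.6,-2.4,0],"twist":[0,0,0]}]' && python3 -m inch '[{"delta_pos":[-0.6,-0.5,0],"twist":[0,0,0]},{"delta_pos":[-1.1,-1.0,0],"twist":[0,0,0]},{"delta_pos":[-1.6,-1.45,0],"twist":[0,0,0]},{"delta_pos":[-1.9,-1.75,0],"twist":[0,0,0]},{"delta_pos":[-2.08,-1.88,0],"twist":[0,0,0]}]' && python3 -m inch '[{"delta_pos":[0,0,0.2],"twist":[0,0,0]},{"delta_pos":[0,0,0.6],"twist":[0,0,0]},{"delta_pos":[0,0,1.0],"twist":[0,0,0]},{"delta_pos":[0,0,1.2],"twist":[0,0,0]},{"delta_pos":[0,0,1.2],"twist":[0,0,0]}]' ; python3 plan.py .4838 -.0945 .040
python3 - <<'E'
from h import *
d=snap('wrist');cv2.imwrite('pics/w6.png',d['pixels'])
E
```

```text
clock: 10.4
tcp_pos: [0.5587, -0.0119, 0.1442]
orientation: [0.0, 0.708, 0.707, 0.0]
wrist_force: [-0.6, -0.4, 0.9]
gripper_width: 0.0261
grip_force: 59.1
clock: 10.82
tcp_pos: [0.4819, -0.0953, 0.1442]
orientation: [-0.0, 0.708, 0.706, -0.0]
wrist_force: [-0.1, -0.4, 0.0]
gripper_width: 0.0262
grip_force: 59.1
clock: 11.23
tcp_pos: [0.4832, -0.0933, 0.0937]
orientation: [-0.002, 0.707, 0.707, -0.001]
wrist_force: [0.4, 1.2, -0.6]
gripper_width: 0.0264
grip_force: 59.1
pos [-0.03  0.02  1.34] twist [-0.04 -0.01 -0.01] at [ 0.4832 -0.0933  0.0937] clk 11.23
```

View pics/w6.png

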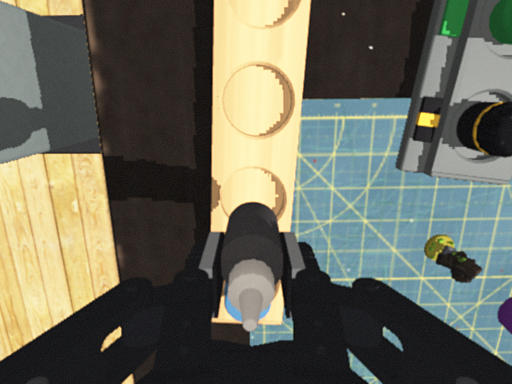

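The dropper hangs upright at (250,260) over its well (253,195), and the blue pot is behind it at (250,305). Lowering.

```bash
python3 -m inch '[{"delta_pos":[-0.03,0.02,0.4],"twist":[0,0,0]},{"delta_pos":[-0.03,0.02,0.8],"twist":[0,0,0]},{"delta_pos":[-0.03,0.02,1.1],"twist":[0,0,0]},{"delta_pos":[-0.03,0.02,1.2],"twist":[0,0,0]},{"delta_pos":[-0.03,0.02,1.25],"twist":[0,0,0]}]' && python3 -m inch '[{"delta_pos":[0,0,0.03],"twist":[0,0,0]},{"delta_pos":[0,0,0.06],"twist":[0,0,0]},{"delta_pos":[0,0,0.06],"twist":[0,0,0]},{"delta_pos":[0,0,0.06],"twist":[0,0,0]},{"delta_pos":[0,0,0.06],"twist":[0,0,0]}]'; python3 plan.py .4838 -.0945 .040
```

```text
clock: 11.7
tcp_pos: [0.4851, -0.0951, 0.0456]
orientation: [-0.0, 0.708, 0.707, 0.0]
wrist_force: [-0.3, -0.7, -0.4]
gripper_width: 0.0264
grip_force: 59.1
clock: 12.12
tcp_pos: [0.4849, -0.0954, 0.0438]
orientation: [0.0, 0.708, 0.706, 0.0]
wrist_force: [0.0, 0.1, -1.2]
gripper_width: 0.0265
grip_force: 59.1
pos [ 0.02 -0.03  0.09] twist [ 0.01  0.   -0.02] at [ 0.4849 -0.0954  0.0438] clk 12.12
```

```bash
python3 -m inch '[{"delta_pos":[0.02,-0.02,0.02],"twist":[0,0,0]},{"delta_pos":[0.02,-0.02,0.05],"twist":[0,0,0]},{"delta_pos":[0.02,-0.02,0.08],"twist":[0,0,0]},{"delta_pos":[0.02,-0.02,0.08],"twist":[0,0,0]},{"delta_pos":[0.02,-0.02,0.08],"twist":[0,0,0]}]' && python3 -m inch '[{"delta_pos":[0,0,0],"twist":[0,0,0]},{"delta_pos":[0,0,0],"twist":[0,0,0]},{"delta_pos":[0,0,0],"twist":[0,0,0]},{"delta_pos":[0,0,0],"twist":[0,0,0]},{"delta_pos":[0,0,0],"twist":[0,0,0]}]' 1 && python3 -m inch '[{"delta_pos":[0,0,-0.3],"twist":[0,0,0]},{"delta_pos":[0,0,-0.9],"twist":[0,0,0]},{"delta_pos":[0,0,-1.7],"twist":[0,0,0]},{"delta_pos":[0,0,-2.4],"twist":[0,0,0]},{"delta_pos":[0,0,-3.0],"twist":[0,0,0]}]'; python3 plan.py .650 .028 .16
python3 - <<'E'
from h import *
d=snap('wrist');cv2.imwrite('pics/w7.png',d['pixels'])
E
```

```text
clock: 12.53
tcp_pos: [0.4838, -0.0946, 0.0401]
orientation: [-0.0, 0.708, 0.706, 0.0]
wrist_force: [-0.6, -0.4, -0.2]
gripper_width: 0.0263
grip_force: 59.2
clock: 12.95
tcp_pos: [0.4838, -0.0945, 0.0401]
orientation: [-0.0, 0.708, 0.706, 0.0]
wrist_force: [0.0, 0.3, 0.5]
gripper_width: 0.0844
grip_force: 0.0
clock: 13.37
tcp_pos: [0.4841, -0.0946, 0.162]
orientation: [0.001, 0.708, 0.706, 0.0]
wrist_force: [0.1, -0.9, 0.4]
gripper_width: 0.0855
grip_force: 0.0
pos [3.07 4.14 0.06] twist [ 0.02  0.   -0.02] at [ 0.4841 -0.0946  0.162 ] clk 13.37
```

View pics/w7.png

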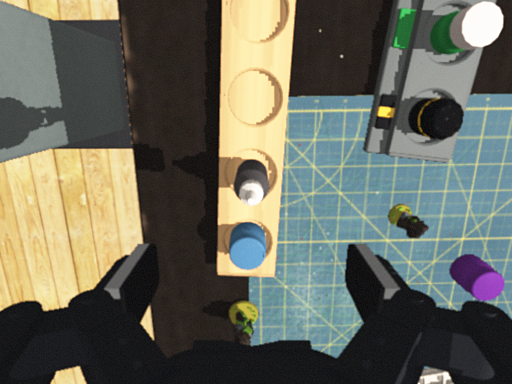

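Dropper (251,180) and blue pot (248,245) both stand upright in their wells. Next is the green jar.

```bash
python3 -m inch '[{"delta_pos":[0.4,0.5,0],"twist":[0,0,0]},{"delta_pos":[0.9,1.2,0],"twist":[0,0,0]},{"delta_pos":[1.4,1.9,0],"twist":[0,0,0]},{"delta_pos":[1.9,2.6,0],"twist":[0,0,0]},{"delta_pos":[2.4,3.3,0],"twist":[0,0,0]}]' && python3 -m inch '[{"delta_pos":[0.4,0.5,0],"twist":[0,0,0]},{"delta_pos":[0.67,0.84,0],"twist":[0,0,0]},{"delta_pos":[0.67,0.84,0],"twist":[0,0,0]},{"delta_pos":[0.67,0.84,0],"twist":[0,0,0]},{"delta_pos":[0.67,0.84,0],"twist":[0,0,0]}]'; python3 - <<'E'
from h import *
d=snap('wrist')
dep=d['depth'];H,W=dep.shape;vv,uu=np.mgrid[0:H,0:W];o,r=rays(d,np.c_[uu.ravel(),vv.ravel()]);P=(o+r*dep.ravel()[:,None]).reshape(H,W,3)
for n,c,z in(('green',(.65,.028),.058),('black',(.641,-.039),.048)):
    m=(np.hypot(P[...,0]-c[0],P[...,1]-c[1])<.03)
    q=P[m&(P[...,2]>z-.005)&(P[...,2]<z+.003)];print(n,len(q),q.mean(0).round(4),q.min(0).round(4),q.max(0).round(4))
E
python3 plan.py .65 .028 .027
```

```text
clock: 13.83
tcp_pos: [0.617, 0.0022, 0.1599]
orientation: [-0.0, 0.708, 0.706, -0.0]
wrist_force: [0.3, -0.4, 0.3]
gripper_width: 0.0854
grip_force: 0.0
clock: 14.25
tcp_pos: [0.6486, 0.0274, 0.1596]
orientation: [-0.0, 0.708, 0.706, -0.001]
wrist_force: [-0.6, -0.3, -0.6]
gripper_width: 0.0853
grip_force: 0.0
green 1033 [0.6496 0.0282 0.0563] [0.6346 0.0128 0.0531] [0.6644 0.0425 0.0584]
black 740 [ 0.6418 -0.0381  0.0466] [ 0.6272 -0.0542  0.043 ] [ 0.6561 -0.0245  0.0495]
pos [0.02 0.04 3.32] twist [-0.01  0.   -0.03] at [0.6486 0.0272 0.1599] clk 14.3
```

```bash
python3 -m inch '[{"delta_pos":[0.02,0.03,0.5],"twist":[0,0,0]},{"delta_pos":[0.02,0.03,1.1],"twist":[0,0,0]},{"delta_pos":[0.02,0.03,1.7],"twist":[0,0,0]},{"delta_pos":[0.02,0.03,2.3],"twist":[0,0,0]},{"delta_pos":[0.02,0.03,2.8],"twist":[0,0,0]}]' && python3 -m inch '[{"delta_pos":[0,0,0.3],"twist":[0,0,0]},{"delta_pos":[0,0,0.5],"twist":[0,0,0]},{"delta_pos":[0,0,0.5],"twist":[0,0,0]},{"delta_pos":[0,0,0.5],"twist":[0,0,0]},{"delta_pos":[0,0,0.5],"twist":[0,0,0]}]' && python3 -m inch '[{"delta_pos":[0,0,0],"twist":[0,0,0]},{"delta_pos":[0,0,0],"twist":[0,0,0]},{"delta_pos":[0,0,0],"twist":[0,0,0]},{"delta_pos":[0,0,0],"twist":[0,0,0]},{"delta_pos":[0,0,0],"twist":[0,0,0]}]' 0 && python3 -m inch '[{"delta_pos":[0,0,-0.2],"twist":[0,0,0]},{"delta_pos":[0,0,-0.6],"twist":[0,0,0]},{"delta_pos":[0,0,-1.2],"twist":[0,0,0]},{"delta_pos":[0,0,-1.9],"twist":[0,0,0]},{"delta_pos":[0,0,-2.6],"twist":[0,0,0]}]'; python3 plan.py .4872 -.025 .13
```

```text
clock: 14.72
tcp_pos: [0.6494, 0.0276, 0.047]
orientation: [-0.0, 0.708, 0.706, -0.001]
wrist_force: [0.7, -0.7, -0.6]
gripper_width: 0.0852
grip_force: 0.0
clock: 15.13
tcp_pos: [0.6518, 0.0286, 0.0296]
orientation: [0.001, 0.708, 0.706, 0.001]
wrist_force: [-0.5, 0.2, 0.0]
gripper_width: 0.0856
grip_force: 0.0
clock: 15.55
tcp_pos: [0.651, 0.0288, 0.0286]
orientation: [0.0, 0.708, 0.706, 0.0]
wrist_force: [-1.3, 0.3, 3.6]
gripper_width: 0.0286
grip_force: 58.7
clock: 15.97
tcp_pos: [0.6504, 0.0287, 0.1332]
orientation: [-0.0, 0.708, 0.706, -0.0]
wrist_force: [0.4, 0.3, -0.4]
gripper_width: 0.0284
grip_force: 58.9
pos [-1.35 -4.08  0.08] twist [-0.01 -0.   -0.02] at [0.6504 0.0287 0.1332] clk 15.97
```

```bash
python3 -m inch '[{"delta_pos":[-0.1,-0.3,0],"twist":[0,0,0]},{"delta_pos":[-0.3,-1.0,0],"twist":[0,0,0]},{"delta_pos":[-0.6,-1.8,0],"twist":[0,0,0]},{"delta_pos":[-0.9,-2.6,0],"twist":[0,0,0]},{"delta_pos":[-1.1,-3.4,0],"twist":[0,0,0]}]' && python3 -m inch '[{"delta_pos":[-0.2,-0.5,0.1],"twist":[0,0,0]},{"delta_pos":[-0.24,-0.67,0.4],"twist":[0,0,0]},{"delta_pos":[-0.24,-0.67,0.8],"twist":[0,0,0]},{"delta_pos":[-0.24,-0.67,1.2],"twist":[0,0,0]},{"delta_pos":[-0.24,-0.67,1.2],"twist":[0,0,0]}]'; python3 plan.py .487 -.0245 .0285
python3 - <<'E'
from h import *
d=snap('wrist');cv2.imwrite('pics/w8.png',d['pixels'])
print(proj(d,[(.487,-.024,.012),(.4895,.044,.012)]))
E
```

```text
clock: 16.38
tcp_pos: [0.5132, -0.0157, 0.1324]
orientation: [0.0, 0.708, 0.706, -0.0]
wrist_force: [0.1, 0.0, 0.1]
gripper_width: 0.0283
grip_force: 59.1
clock: 16.8
tcp_pos: [0.4858, -0.0245, 0.0824]
orientation: [-0.002, 0.708, 0.706, -0.002]
wrist_force: [-0.3, 0.1, 0.3]
gripper_width: 0.0286
grip_force: 59.1
pos [-0.    0.04  1.35] twist [-0.06 -0.01 -0.02] at [ 0.4858 -0.0245  0.0824] clk 16.8
[[252.2560305  202.98535975]
 [256.1244746  102.76423266]]
```

View pics/w8.png

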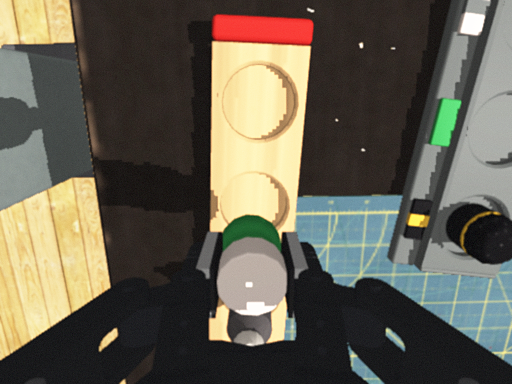

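The green jar hangs upright at (252,260), with its well behind it at (253,203) and the last well at (260,101) next to the red end. Lowering.

```bash
python3 -m inch '[{"delta_pos":[0,0.03,0.4],"twist":[0,0,0]},{"delta_pos":[0,0.03,0.8],"twist":[0,0,0]},{"delta_pos":[0,0.03,1.1],"twist":[0,0,0]},{"delta_pos":[0,0.03,1.2],"twist":[0,0,0]},{"delta_pos":[0,0.03,1.25],"twist":[0,0,0]}]' && python3 -m inch '[{"delta_pos":[0,0,0.03],"twist":[0,0,0]},{"delta_pos":[0,0,0.06],"twist":[0,0,0]},{"delta_pos":[0,0,0.06],"twist":[0,0,0]},{"delta_pos":[0,0,0.06],"twist":[0,0,0]},{"delta_pos":[0,0,0.06],"twist":[0,0,0]}]'; python3 plan.py .4878 -.0245 .029
```

```text
clock: 17.27
tcp_pos: [0.4896, -0.0245, 0.0343]
orientation: [0.0, 0.708, 0.707, 0.0]
wrist_force: [1.2, -0.5, 0.4]
gripper_width: 0.028
grip_force: 59.1
clock: 17.68
tcp_pos: [0.4895, -0.0246, 0.0322]
orientation: [0.0, 0.708, 0.706, 0.0]
wrist_force: [0.5, 0.5, -0.4]
gripper_width: 0.0281
grip_force: 59.1
pos [ 0.   -0.04  0.08] twist [ 0.01 -0.   -0.02] at [ 0.4895 -0.0246  0.0322] clk 17.68
```

```bash
python3 -m inch '[{"delta_pos":[0,-0.03,0.02],"twist":[0,0,0]},{"delta_pos":[0,-0.03,0.05],"twist":[0,0,0]},{"delta_pos":[0,-0.03,0.08],"twist":[0,0,0]},{"delta_pos":[0,-0.03,0.08],"twist":[0,0,0]},{"delta_pos":[0,-0.03,0.08],"twist":[0,0,0]}]' && python3 -m inch '[{"delta_pos":[0,0,0],"twist":[0,0,0]},{"delta_pos":[0,0,0],"twist":[0,0,0]},{"delta_pos":[0,0,0],"twist":[0,0,0]},{"delta_pos":[0,0,0],"twist":[0,0,0]},{"delta_pos":[0,0,0],"twist":[0,0,0]}]' 1 && python3 -m inch '[{"delta_pos":[0,0,-0.3],"twist":[0,0,0]},{"delta_pos":[0,0,-0.9],"twist":[0,0,0]},{"delta_pos":[0,0,-1.7],"twist":[0,0,0]},{"delta_pos":[0,0,-2.4],"twist":[0,0,0]},{"delta_pos":[0,0,-3.0],"twist":[0,0,0]}]'; python3 plan.py .6418 -.0388 .14
python3 - <<'E'
from h import *
d=snap('wrist');cv2.imwrite('pics/w9.png',d['pixels'])
E
```

```text
clock: 18.1
tcp_pos: [0.4879, -0.0246, 0.0286]
orientation: [-0.0, 0.708, 0.706, -0.0]
wrist_force: [-0.7, -0.4, 3.2]
gripper_width: 0.0285
grip_force: 59.4
clock: 18.52
tcp_pos: [0.488, -0.0246, 0.0284]
orientation: [-0.0, 0.708, 0.706, 0.0]
wrist_force: [0.6, -0.6, -0.1]
gripper_width: 0.085
grip_force: 0.0
clock: 18.93
tcp_pos: [0.4882, -0.0246, 0.1504]
orientation: [0.001, 0.708, 0.706, 0.001]
wrist_force: [0.2, -0.1, 0.3]
gripper_width: 0.0854
grip_force: 0.0
pos [-0.35  3.84  0.27] twist [ 0.02  0.   -0.02] at [ 0.4882 -0.0246  0.1504] clk 18.93
```

View pics/w9.png

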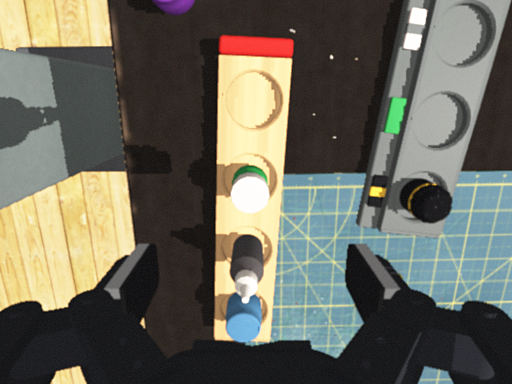

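Green jar (249,187), dropper and blue pot are all upright in line. Last is the black pot at (427,202).

```bash
python3 -m inch '[{"delta_pos":[-0.05,0.6,0],"twist":[0,0,0]},{"delta_pos":[-0.1,1.4,0],"twist":[0,0,0]},{"delta_pos":[-0.2,2.2,0],"twist":[0,0,0]},{"delta_pos":[-0.3,3.0,0],"twist":[0,0,0]},{"delta_pos":[-0.35,3.5,0],"twist":[0,0,0]}]' && python3 -m inch '[{"delta_pos":[0,0.3,0.3],"twist":[0,0,0]},{"delta_pos":[0,0.34,0.9],"twist":[0,0,0]},{"delta_pos":[0,0.34,1.5],"twist":[0,0,0]},{"delta_pos":[0,0.34,1.5],"twist":[0,0,0]},{"delta_pos":[0,0.34,1.5],"twist":[0,0,0]}]'; python3 - <<'E'
from h import *
d=snap('wrist');cv2.imwrite('pics/w10.png',d['pixels'])
dep=d['depth'];H,W=dep.shape;vv,uu=np.mgrid[0:H,0:W];o,r=rays(d,np.c_[uu.ravel(),vv.ravel()]);P=(o+r*dep.ravel()[:,None]).reshape(H,W,3)
m=(np.hypot(P[...,0]-.642,P[...,1]+.038)<.026)
q=P[m&(P[...,2]>.044)&(P[...,2]<.051)];print(len(q),q.mean(0).round(4),q.min(0).round(4),q.max(0).round(4))
E
python3 plan.py .6418 -.0388 .0225
```

```text
clock: 19.4
tcp_pos: [0.6308, -0.0392, 0.1481]
orientation: [0.001, 0.708, 0.706, 0.001]
wrist_force: [0.1, 0.9, 0.0]
gripper_width: 0.085
grip_force: 0.0
clock: 19.82
tcp_pos: [0.6405, -0.0388, 0.0871]
orientation: [-0.001, 0.708, 0.706, -0.001]
wrist_force: [0.4, -0.1, 0.9]
gripper_width: 0.0851
grip_force: 0.0
1480 [ 0.6416 -0.0387  0.0468] [ 0.6273 -0.0541  0.044 ] [ 0.656  -0.0249  0.0491]
pos [0.   0.   1.66] twist [-0.   -0.   -0.02] at [ 0.6417 -0.0389  0.0888] clk 19.87
```

```bash
python3 -m inch '[{"delta_pos":[0,0,0.5],"twist":[0,0,0]},{"delta_pos":[0,0,1.0],"twist":[0,0,0]},{"delta_pos":[0,0,1.4],"twist":[0,0,0]},{"delta_pos":[0,0,1.6],"twist":[0,0,0]},{"delta_pos":[0,0,1.64],"twist":[0,0,0]}]' && python3 -m inch '[{"delta_pos":[0,0,0],"twist":[0,0,0]},{"delta_pos":[0,0,0],"twist":[0,0,0]},{"delta_pos":[0,0,0],"twist":[0,0,0]},{"delta_pos":[0,0,0],"twist":[0,0,0]},{"delta_pos":[0,0,0],"twist":[0,0,0]}]'; python3 plan.py .6418 -.0388 .0225
```

```text
clock: 20.28
tcp_pos: [0.6415, -0.0388, 0.0229]
orientation: [-0.0, 0.708, 0.706, -0.0]
wrist_force: [-0.5, -0.5, -0.5]
gripper_width: 0.0855
grip_force: 0.0
clock: 20.7
tcp_pos: [0.642, -0.0389, 0.0237]
orientation: [0.001, 0.708, 0.706, 0.0]
wrist_force: [0.3, -0.2, 0.1]
gripper_width: 0.0856
grip_force: 0.0
pos [ 0.   -0.    0.03] twist [ 0.02  0.   -0.02] at [ 0.642  -0.0389  0.0237] clk 20.7
```

```bash
python3 -m inch '[{"delta_pos":[0,0,0],"twist":[0,0,0]},{"delta_pos":[0,0,0],"twist":[0,0,0]},{"delta_pos":[0,0,0],"twist":[0,0,0]},{"delta_pos":[0,0,0],"twist":[0,0,0]},{"delta_pos":[0,0,0],"twist":[0,0,0]}]' 0 && python3 -m inch '[{"delta_pos":[0,0,-0.1],"twist":[0,0,0]},{"delta_pos":[0,0,-0.4],"twist":[0,0,0]},{"delta_pos":[0,0,-0.9],"twist":[0,0,0]},{"delta_pos":[0,0,-1.5],"twist":[0,0,0]},{"delta_pos":[0,0,-2.2],"twist":[0,0,0]}]'; python3 plan.py .491 .0445 .12
python3 - <<'E'
from h import *
d=snap('wrist');cv2.imwrite('pics/w11.png',d['pixels'])
E
```

```text
clock: 21.12
tcp_pos: [0.6417, -0.0389, 0.0233]
orientation: [0.0, 0.708, 0.706, 0.0]
wrist_force: [-1.1, -0.0, -0.3]
gripper_width: 0.0303
grip_force: 59.3
clock: 21.53
tcp_pos: [0.6408, -0.0388, 0.1116]
orientation: [-0.001, 0.708, 0.706, -0.001]
wrist_force: [0.5, 0.4, 0.3]
gripper_width: 0.0303
grip_force: 59.3
pos [ 2.08 -3.75 -0.2 ] twist [-0.02 -0.   -0.02] at [ 0.6408 -0.0388  0.1116] clk 21.53
```

View pics/w11.png

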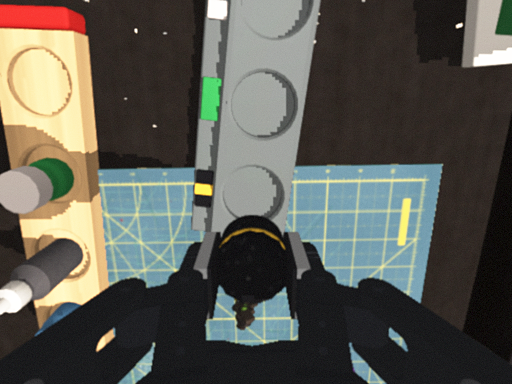

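The black pot is held level at (252,262). Moving it to the well next to the red end.

```bash
python3 -m inch '[{"delta_pos":[0.1,-0.2,-0.3],"twist":[0,0,0]},{"delta_pos":[0.5,-0.8,-0.4],"twist":[0,0,0]},{"delta_pos":[0.9,-1.5,-0.4],"twist":[0,0,0]},{"delta_pos":[1.3,-2.2,-0.4],"twist":[0,0,0]},{"delta_pos":[1.7,-3.0,-0.4],"twist":[0,0,0]}]' && python3 -m inch '[{"delta_pos":[0.3,-0.5,0],"twist":[0,0,0]},{"delta_pos":[0.38,-0.75,0.3],"twist":[0,0,0]},{"delta_pos":[0.38,-0.75,0.7],"twist":[0,0,0]},{"delta_pos":[0.38,-0.75,1.0],"twist":[0,0,0]},{"delta_pos":[0.38,-0.75,1.0],"twist":[0,0,0]}]' && python3 -m inch '[{"delta_pos":[0,0,0.1],"twist":[0,0,0]},{"delta_pos":[0,0,0.2],"twist":[0,0,0]},{"delta_pos":[0,0,0.3],"twist":[0,0,0]},{"delta_pos":[0,0,0.3],"twist":[0,0,0]},{"delta_pos":[0,0,0.3],"twist":[0,0,0]}]' ; python3 plan.py .491 .0445 .0235
python3 - <<'E'
from h import *
d=snap('wrist');cv2.imwrite('pics/w12.png',d['pixels'])
dep=d['depth'];H,W=dep.shape;vv,uu=np.mgrid[0:H,0:W];o,r=rays(d,np.c_[uu.ravel(),vv.ravel()]);P=(o+r*dep.ravel()[:,None]).reshape(H,W,3);Z=P[...,2]
hsv=cv2.cvtColor(d['pixels'],cv2.COLOR_BGR2HSV)
m=cv2.inRange(hsv,(0,150,80),(8,255,255))|cv2.inRange(hsv,(172,150,80),(180,255,255));m[:,:170]=0;m[:,360:]=0;m[(abs(Z-.026)>.004)]=0
v,u=np.nonzero(m);w=onplane(d,np.c_[u,v],.026)[:,:2].astype(np.float32);print('red',len(w),cv2.minAreaRect(w))
E
```

```text
clock: 22.0
tcp_pos: [0.5199, 0.0301, 0.127]
orientation: [-0.0, 0.708, 0.706, -0.0]
wrist_force: [0.6, 1.5, 0.4]
gripper_width: 0.0305
grip_force: 59.4
clock: 22.42
tcp_pos: [0.4887, 0.0448, 0.0852]
orientation: [-0.002, 0.708, 0.707, -0.002]
wrist_force: [-0.6, -0.3, -1.1]
gripper_width: 0.0302
grip_force: 59.4
clock: 22.83
tcp_pos: [0.4918, 0.0446, 0.0749]
orientation: [-0.0, 0.708, 0.706, 0.0]
wrist_force: [-0.2, 0.4, -0.5]
gripper_width: 0.0303
grip_force: 59.4
pos [-0.   -0.02  1.29] twist [-0.   -0.   -0.02] at [0.4918 0.0446 0.0749] clk 22.83
red 2041 ((0.4926832318305969, 0.08593259006738663), (0.013433693908154964, 0.0569227859377861), 87.35469055175781)
```

The red block, at (0.4927, 0.0859), confirms the well at (0.491, 0.045).

```bash
python3 -m inch '[{"delta_pos":[0,-0.02,0.4],"twist":[0,0,0]},{"delta_pos":[0,-0.02,0.8],"twist":[0,0,0]},{"delta_pos":[0,-0.02,1.05],"twist":[0,0,0]},{"delta_pos":[0,-0.02,1.15],"twist":[0,0,0]},{"delta_pos":[0,-0.02,1.2],"twist":[0,0,0]}]' && python3 -m inch '[{"delta_pos":[0,0,0.03],"twist":[0,0,0]},{"delta_pos":[0,0,0.06],"twist":[0,0,0]},{"delta_pos":[0,0,0.06],"twist":[0,0,0]},{"delta_pos":[0,0,0.06],"twist":[0,0,0]},{"delta_pos":[0,0,0.06],"twist":[0,0,0]}]'; python3 plan.py .491 .0445 .0235
```

```text
clock: 23.3
tcp_pos: [0.4908, 0.0446, 0.0265]
orientation: [-0.0, 0.708, 0.706, -0.0]
wrist_force: [0.8, -0.1, 0.7]
gripper_width: 0.0305
grip_force: 59.5
clock: 23.72
tcp_pos: [0.4912, 0.0447, 0.0249]
orientation: [0.0, 0.708, 0.706, 0.0]
wrist_force: [-0.4, 0.8, 0.5]
gripper_width: 0.0303
grip_force: 59.5
pos [-0.   -0.    0.04] twist [ 0.01 -0.   -0.02] at [0.4912 0.0447 0.0249] clk 23.72
```

```bash
python3 -m inch '[{"delta_pos":[0,0,0.02],"twist":[0,0,0]},{"delta_pos":[0,0,0.03],"twist":[0,0,0]},{"delta_pos":[0,0,0.04],"twist":[0,0,0]},{"delta_pos":[0,0,0.04],"twist":[0,0,0]},{"delta_pos":[0,0,0.04],"twist":[0,0,0]}]' && python3 -m inch '[{"delta_pos":[0,0,0],"twist":[0,0,0]},{"delta_pos":[0,0,0],"twist":[0,0,0]},{"delta_pos":[0,0,0],"twist":[0,0,0]},{"delta_pos":[0,0,0],"twist":[0,0,0]},{"delta_pos":[0,0,0],"twist":[0,0,0]}]' 1 && python3 -m inch '[{"delta_pos":[0,0,-0.3],"twist":[0,0,0]},{"delta_pos":[0,0,-0.9],"twist":[0,0,0]},{"delta_pos":[0,0,-1.7],"twist":[0,0,0]},{"delta_pos":[0,0,-2.5],"twist":[0,0,0]},{"delta_pos":[0,0,-3.3],"twist":[0,0,0]}]' && python3 -m inch '[{"delta_pos":[0.3,0,-0.6],"twist":[0,0,0]},{"delta_pos":[0.6,0,-1],"twist":[0,0,0]},{"delta_pos":[0.9,0,-1.4],"twist":[0,0,0]},{"delta_pos":[0.9,0,-1.4],"twist":[0,0,0]},{"delta_pos":[0.9,0,-1.4],"twist":[0,0,0]}]'
python3 - <<'E'
from h import *
a=snap('scene')['pixels'];d=snap('wrist');b=d['pixels']
cv2.imwrite('pics/fin.png',np.hstack([cv2.resize(a[140:270,200:370],(400,306)),cv2.resize(b,(400,306))]))
dep=d['depth'];H,W=dep.shape;vv,uu=np.mgrid[0:H,0:W];o,r=rays(d,np.c_[uu.ravel(),vv.ravel()]);P=(o+r*dep.ravel()[:,None]).reshape(H,W,3)
for c in((.491,.045),(.4878,-.023),(.4842,-.092),(.4805,-.16)):
    q=P[np.hypot(P[...,0]-c[0],P[...,1]-c[1])<.022];t=np.percentile(q[:,2],98);print('top',t.round(4),q[q[:,2]>t-.004].mean(0).round(4))
E
```

```text
clock: 24.13
tcp_pos: [0.491, 0.0446, 0.0232]
orientation: [0.0, 0.708, 0.706, 0.0]
wrist_force: [-0.7, -1.1, 4.7]
gripper_width: 0.0303
grip_force: 59.9
clock: 24.55
tcp_pos: [0.4909, 0.0446, 0.0228]
orientation: [-0.0, 0.708, 0.706, -0.0]
wrist_force: [-0.2, 1.6, 0.1]
gripper_width: 0.0851
grip_force: 0.0
clock: 24.97
tcp_pos: [0.4905, 0.0446, 0.1561]
orientation: [-0.0, 0.708, 0.706, -0.0]
wrist_force: [1.5, -0.1, -0.2]
gripper_width: 0.0852
grip_force: 0.0
clock: 25.38
tcp_pos: [0.4911, 0.0808, 0.2111]
orientation: [0.001, 0.707, 0.707, 0.0]
wrist_force: [0.1, -0.7, -0.5]
gripper_width: 0.0857
grip_force: 0.0
top 0.0484 [0.492  0.0442 0.0469]
top 0.0575 [ 0.4879 -0.025   0.0564]
top 0.0837 [ 0.4851 -0.0877  0.0824]
top 0.0265 [ 0.4849 -0.1448  0.025 ]
```

View pics/fin.png

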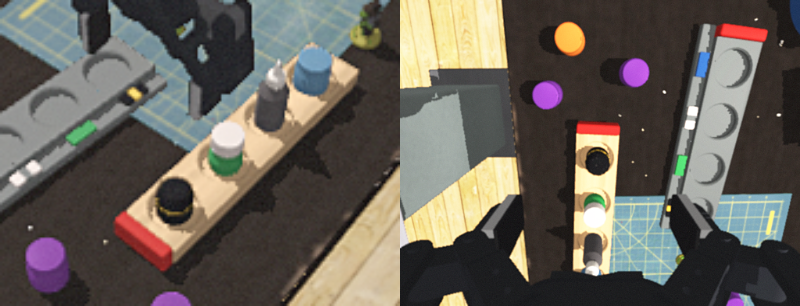

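The final picture shows black (175,200), green (226,150), dropper (270,97) and blue (313,70), running from the bench rack's red end outward. All four are upright in their wells, and the gripper is clear of them.

```bash
python3 -c "
from bench import job_done
print(job_done())"
```

```text
the job is handed in; nothing more can be done
None
```

All four paints stand upright in the bench rack in reverse order (black, green, dropper, blue from its red end), and the job was handed in at about 25 s of the 112 s allowed.

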